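# Button up the trim saw: carriage in, hood down, bolt across

### The job

Get the small green trim saw ready to cut: push its vise carriage, stone and all, fully in to its stop, push the splash hood down until it is fully shut without letting it slam, and then push the bolt at the front across through the hood's staple so that the hood is locked. Only push, with the fingertips or the outside of the fingers: take hold of nothing, keep off the saw blade, and leave the jar, the tweezers and the spare stone in front of the saw where they are.

Things in the scene. Friction and masses are not known exactly. Their poses are not given: they have to be found in the camera images.
- saw: Trim saw fixed to the bench: green tank, aluminium deck 205 mm long (x -110 to +95 mm) by 130 mm wide (y), deck top 85 mm above the bench. Origin: centre of its underside on the bench; z up, +x to its rear (motor, hood hinge). It stands sideways to the robot: its front (-x) looks to the robot's left, its +y away from the robot. Offsets below are in this frame unless said otherwise
- saw_carriage (a joint): Slide of the vise carriage (aluminium sled on the half of the deck nearer the robot, two steel jaws holding a pink stone). Metres it stands out to the front (-x) of its inner stop: 0 = fully in, at most 0.058. Sliding takes about 2 N, it stays where left. While it is out jaws and stone stop the hood from closing
- carriage_plate (a point): Centre of the black upright push plate at the front end of the carriage: 8 mm thick (x), 40 mm wide (y), 40 mm tall; its top edge is 20 mm above this point. It is pushed on its front face towards +x. With the carriage fully in it lies at (-122, -35, 108) mm
- saw_hood (a joint): Hinge of the white splash hood with a clear window. Radians: 0 = shut on the deck, grows as the front of the hood rises and swings to the rear. The friction hinge keeps it at any angle; lowering it takes 1 to 3 N near its front edge
- hood_hinge (a point): Mid-point of the hood's hinge axis (along y), at (88, 0, 89) mm. This point turns with the hood: the hood reaches 173 mm along the point's own -x, its flat upper face lies 48 mm along the point's own +z; it is 123 mm wide (y)
- hood_lip (a point): Centre of the black lip, 17 mm by 70 mm (y) and 5 mm thick, along the upper front edge of the hood: 180 mm along -x and 45.5 mm along +z of the hood's own axes from hood_hinge. With the hood shut it lies at (-92, 0, 134.5) mm
- hood_bolt (a joint): Slide of the steel barrel bolt on the deck's front edge, on the side away from the robot. Metres it has been pushed to -y (towards the robot): 0 = drawn back, 0.018 = fully across; from 0.009 on it is in the steel staple of the shut hood. Moving it takes about 1.5 N, it stays where left; shot too early, it stops the hood from closing
- bolt_knob (a point): Centre of the black ball, 15 mm in diameter, that stands out to the front of the bolt on a 6 mm stem along x. Drawn back it lies at (-138, 51, 99.5) mm; it moves with the bolt to -y. The space in front of the deck and to the +y side of the ball is free
- saw_blade: The saw blade, 90 mm in diameter, 1 mm thick, standing 25 mm out of the deck at y = +4 mm, x = -10 to +70 mm, the rest below it; not to be touched. The origin is that of the saw
- next_stone: Spare rough stone, striped red-brown, 40x44x20 mm, lying loose on the bench in front of the saw; origin at the centre of its underside. To be left alone
- powder_jar: Pink jar with a black lid, 52 mm in diameter, 69 mm tall, standing loose on the bench in front of the saw; origin at the centre of its underside. To be left alone
- tweezers: Steel tweezers, 132 mm long (y), 10 mm tall, lying loose on the bench in front of the saw; origin at the centre of the underside. To be left alone

How it is judged:
By the outcome, as a careful person would: the job done as asked, in the order asked, and still so for the second after the job is handed in, with the robot touching nothing.
It also fails if it takes over 51 s, if anything falls off the work surface, if the arm or the gripper's body presses on something with over 40 N, if the wrist force passes 120 N, or if a joint passes its speed limit or range.

### The arm

A 6-joint arm with a two-finger parallel gripper is mounted at the origin on a cart in front of the work surface, level with it; the furniture and walls round the work are solid. World frame = base frame: x ahead of the robot, y to its left, z up, the work surface at z = 0. Lengths are in m, angles in rad, forces in N, time in s.
With the tool pointing down it reaches from about 0.35 to 0.925 m from the base axis. Payload 6.4 kg.
Tool frame: the origin (TCP) lies midway between the tips of the shut fingers; the grasp point (between the pads) lies 19 mm behind it; z points along the fingers, y is the line along which they close (so a half turn about z gives the same grasp; the last joint's range is limited). The gripper opens to 94 mm and grips with 3 to 60 N. Pads are 16 mm wide; open, the fingers measure 119 mm over their backs; the gripper's body (75 mm by 177 mm) begins 78 mm behind the grasp point.
Start: joints at [1.089, 0.245, 1.558, -0, 1.339, -0.174], TCP at [0.197, 0.619, 0.175] pointing down, gripper open.
Joint ranges: [-3.13, 3.13], [-1.02, 2.26], [0.13, 2.54], [-0.95, 4.09], [0.21, 2.88], [-2.74, 2.74]. Speed limits (rad/s): [2.57, 2.57, 3.14, 3.14, 3.14, 3.14].

### API

Orientations are given as a unit quaternion [w, x, y, z].
In Python, from plant import r gives the robot as it stands. The module is installed in compiled form; this text tells all that it offers.
- The arm moves only by the shell command python3 -m pendant 'ROWS' [FORCE]. ROWS is JSON, a list of rows, each an object with "dp": the shift along the tool's x, y, z each as a share of 0.1 m, from -1 to 1, a list of three; "dr": the turn, a rotation vector about the tool's x, y, z each as a share of 1.5 rad, from -1 to 1, a list of three; "gripper": the closure, from 0 (fully open) to 1 (shut). In form: [{"dp": [dx, dy, dz], "dr": [rx, ry, rz], "gripper": gripper}, ...]. A call has 1 to 12 rows; each row is the pose to reach, as a shift and turn from the pose commanded when the call began, along the tool's axes at that moment; what a row does not reach only later rows make up. A row lasts 1/10 s, in which the tool goes at most 50 mm and 8.59 degrees, less where a joint would pass 70% of its speed; a pose out of reach is approached as far as the arm can. A call with a number of a shift or a turn outside -1 to 1 is refused whole. A call with a gripper value outside its range is refused whole. The fingers move at their own pace and stop on an object; FORCE is the grip in N (left out, the last holds). Time passes only in rows, so rows that repeat a pose let the fingers close. It gives the time, the measured TCP pose, the force, the opening and the grip force at its end, in the units of the state.
- r.get_obs(): the state, without advancing time (a new reading comes with each control period).
- r.snapshot(name): name is "scene" or "top" or "wrist"; returns (picture, depth): 400x640x3 uint8, red, green, blue; 400x640 float32, m along the optical axis (not along the pixel's ray), 0 where there is no reading.
- r.camera_info(name): a dict with "fx", "fy", "cx", "cy" (pixels), "extrinsics" (4x4, takes a point from camera to world coordinates); the wrist camera has in their place "hand_eye" (4x4, takes a point from camera to tool coordinates, whose origin is the TCP and whose axes are the flange's). Camera axes: x right, y down, z forward; pixel columns grow to the right and rows downward; lengths in m; the calibration is good to about 2 mm. The wrist camera is an equidistant fisheye: a pixel r from the principal point sees the ray r / f radians off the axis. A picture is of the moment at which its call begins: read the wrist's pose just before it. camera_info takes no time and is no camera call.
- r.job_done(): hands the job in; it is judged then, once.
The state is a dict: "time": time; "joints": joint angles; "joint_vel": joint speeds; "joint_torque": joint torques, N m; "eef_pos": TCP position; "ee_rot": TCP orientation; "wrist_force": force on the tool from outside, world axes, zero at the start; "moment": the same for the moment, N m; "grip_width": finger opening in m; "gripper_force": force on a finger pad.
Only numpy, scipy, OpenCV 4.12 (cv2) and the standard library are available. Lean on these libraries where they do the work, as an engineer would, in place of code of your own. Each camera call takes 0.05 s, during which the arm holds its last target. There are 200 camera calls.

## Working session

There is one attempt and no reset: what is moved stays moved. The work goes in short steps, Python scripts to look and compute and a shell command to move; the robot and the scene stay as the last step left them, time stands still between calls to the robot, and variables do not carry over. Pictures are saved under pics/ and viewed, at most 10 in all, crops included, and the job is handed in when it is done.

```bash
mkdir -p pics
cat > h.py <<'E'
from plant import r
import numpy as np, cv2
from scipy.spatial.transform import Rotation as R
def save(n,f):
    p,d=r.snapshot(n); cv2.imwrite(f'pics/{f}.png',p[:,:,::-1]); np.savez(f'pics/{f}.npz',p=p,d=d); return p,d
def world(n,d):
    c=r.camera_info(n); v,u=np.indices(d.shape)
    P=np.stack([(u-c['cx'])/c['fx']*d,(v-c['cy'])/c['fy']*d,d],-1)
    E=np.array(c['extrinsics']); return P@E[:3,:3].T+E[:3,3]
E
python3 - <<'E'
from h import *
o=r.get_obs(); print({k:np.round(v,3) for k,v in o.items()})
for n in ('scene','top'):
    save(n,n); c=r.camera_info(n); print(n,c['fx'],np.round(c['extrinsics'],3).tolist())
E
```

```text
{'time': np.float64(0.0), 'joints': array([ 1.089,  0.246,  1.559, -0.   ,  1.339, -0.174]), 'joint_vel': array([-0.001, -0.001,  0.001, -0.   , -0.001, -0.   ]), 'joint_torque': array([-1.0000e-03, -4.1584e+01, -3.1460e+01,  6.8000e-02,  3.3000e-02,
       -0.0000e+00]), 'eef_pos': array([0.197, 0.619, 0.174]), 'ee_rot': array([-0.   ,  0.153,  0.988, -0.001]), 'wrist_force': array([0.686, 0.774, 0.708]), 'moment': array([ 0.025, -0.012, -0.032]), 'gripper_force': np.float64(0.0), 'grip_width': np.float64(0.094)}
scene 461.9721976576042 [[-0.301, -0.606, 0.737, -0.227], [-0.954, 0.181, -0.24, 0.434], [0.012, -0.775, -0.632, 0.682], [0.0, 0.0, 0.0, 1.0]]
top 464.5215936763515 [[0.479, -0.689, 0.545, -0.01], [-0.878, -0.385, 0.285, -0.039], [0.013, -0.614, -0.789, 0.775], [0.0, 0.0, 0.0, 1.0]]
```

View pics/scene.png

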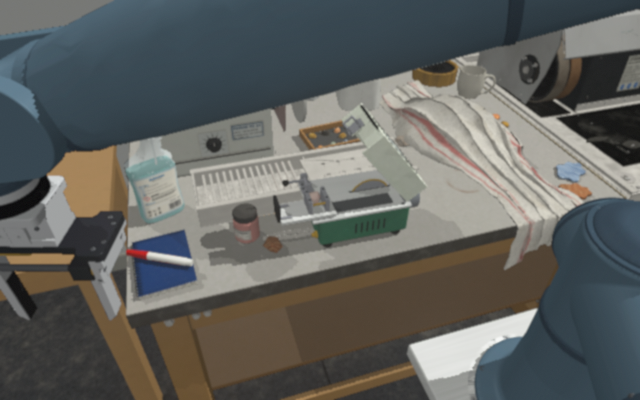

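View pics/top.png

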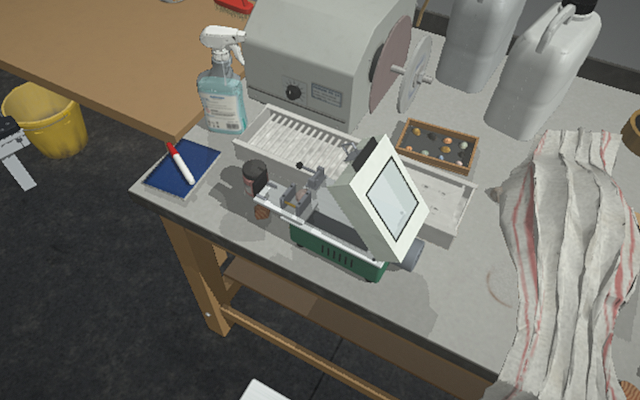

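Run:
```python
from h import *
ims=[]
for n,(x0,y0,x1,y1) in {'scene':(190,80,440,260),'top':(225,120,475,300)}.items():
    z=np.load(f'pics/{n}.npz'); p,d=z['p'],z['d']; W=world(n,d)
    ims.append(cv2.resize(p[y0:y1,x0:x1,::-1],None,fx=3.2,fy=3.2,interpolation=2)[:, :800])
    cv2.imwrite(f'pics/{n}_c.png',ims[-1])
    h=cv2.cvtColor(p,cv2.COLOR_RGB2HSV)
    m=(h[...,0]>60)&(h[...,0]<85)&(h[...,1]>110)&(d>0)
    k,l,s,c=cv2.connectedComponentsWithStats(m.astype(np.uint8)); i=1+s[1:,4].argmax(); m=l==i
    print(n,s[i]); P=W[m]; 
    print(np.percentile(P,[1,10,50,90,99],axis=0).round(3).tolist())
    q=P[(P[:,2]>.02)&(P[:,2]<.075)]; v=np.linalg.svd(q-q.mean(0))[2] if len(q)<8000 else 0; print(len(q),q.mean(0),v[2],v[0])
    box=cv2.minAreaRect(q[:,:2].astype(np.float32)); print(box)
```

```text
Traceback (most recent call last):
ValueError: attempt to get argmax of an empty sequence
```

View pics/scene_c.png

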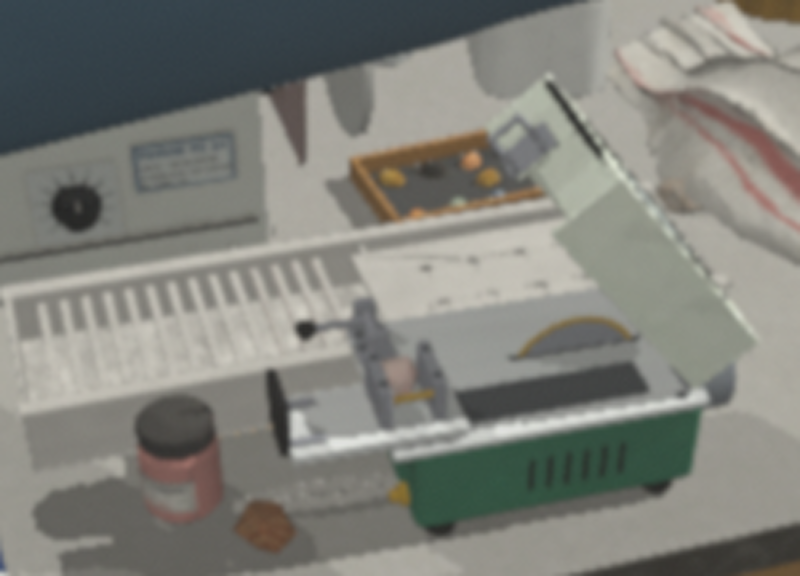

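The scene crop shows the open hood at the right, black push plate near crop (278,412), bolt knob at (305,328), jar at (178,460) and spare stone at (265,525).

Run:
```python
from h import *
for n,(x0,y0,x1,y1) in {'scene':(190,80,440,260),'top':(225,120,475,300)}.items():
    z=np.load(f'pics/{n}.npz'); p,d=z['p'],z['d']; W=world(n,d)
    cv2.imwrite(f'pics/{n}_c.png',cv2.resize(p[y0:y1,x0:x1,::-1],None,fx=3.2,fy=3.2,interpolation=2))
    R_,G,B=[p[...,i].astype(int) for i in range(3)]
    m=(G>R_+18)&(G>B+5)&(d>0); m[:y0]=0;m[:,:x0]=0;m[:,x1:]=0
    k,l,s,c=cv2.connectedComponentsWithStats(m.astype(np.uint8)); i=1+s[1:,4].argmax(); m=l==i
    print(n,s[i]); P=W[m]
    q=P[(P[:,2]>.02)&(P[:,2]<.07)]; v=np.linalg.svd(q-q.mean(0))[2]
    print(len(q),np.percentile(q,[2,50,98],axis=0).round(3).tolist(),v.round(3).tolist())
    # deck-height points near
    dm=(abs(W[...,2]-.085)<.004)&(abs(W[...,0]-q[:,0].mean()-.06)<.15)&(abs(W[...,1]-q[:,1].mean())<.2)&(d>0)
    Q=W[dm]; print('deck',len(Q),cv2.minAreaRect(Q[:,:2].astype(np.float32)))
    np.set_printoptions(suppress=True)
    # black things
    dk=(p.max(2)<45)&(d>0)&(W[...,2]>.08)&(W[...,2]<.32)&(abs(W[...,1]-q[:,1].mean())<.3)&(abs(W[...,0]-q[:,0].mean())<.3)
    k,l,s,c=cv2.connectedComponentsWithStats(dk.astype(np.uint8))
    for i in range(1,k):
        if s[i,4]>8: print('black',s[i],np.median(W[l==i],0).round(3),W[l==i].min(0).round(3),W[l==i].max(0).round(3))
```

```text
scene [ 314  208   95   36 1682]
1479 [[0.39, 0.056, 0.021], [0.394, 0.154, 0.046], [0.403, 0.236, 0.069]] [[-0.045, -0.999, 0.002], [0.007, -0.002, -1.0], [0.999, -0.045, 0.007]]
deck 2482 ((0.4556220471858978, 0.17549632489681244), (0.2613931894302368, 0.13402323424816132), 87.95724487304688)
black [207 142  13   9  61] [0.682 0.403 0.104] [0.677 0.387 0.092] [0.694 0.414 0.113]
top [ 290  224   99   59 1316]
1166 [[0.391, 0.047, 0.023], [0.395, 0.13, 0.046], [0.414, 0.227, 0.069]] [[-0.002, -1.0, -0.003], [-0.042, -0.003, 0.999], [-0.999, 0.003, -0.042]]
deck 2307 ((0.43004143238067627, 0.15384253859519958), (0.24284124374389648, 0.14390915632247925), 71.82796478271484)
black [287  91   2   6  10] [0.682 0.405 0.103] [0.68  0.403 0.098] [0.686 0.408 0.113]
black [297 162   5   7  14] [0.508 0.275 0.106] [0.503 0.272 0.103] [0.516 0.278 0.109]
black [254 183  12  13  28] [0.416 0.31  0.103] [0.406 0.309 0.1  ] [0.44  0.314 0.111]
```

View pics/top_c.png

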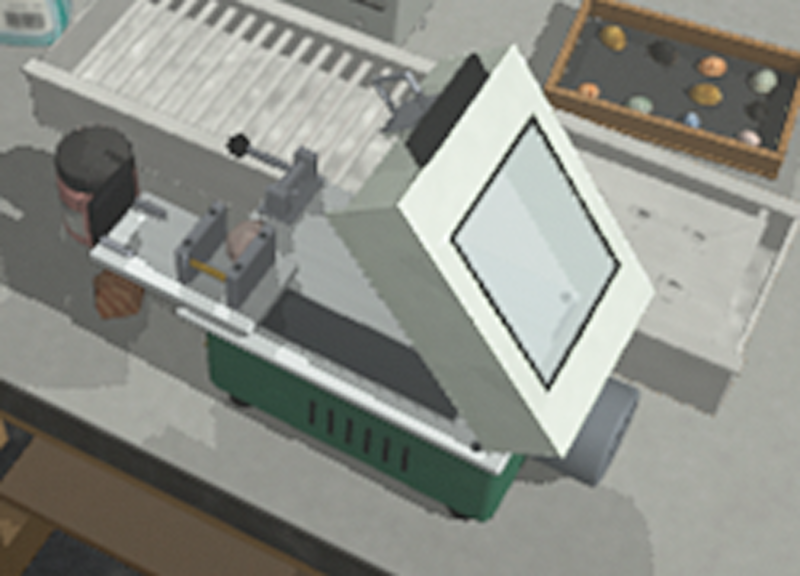

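The top crop shows the plate at (110,195), knob at (238,146), lip at (450,110) and the hood's white face, tilted by about 60°. Next I'll refine the saw's pose and the hood angle.

Run:
```python
from h import *
np.set_printoptions(suppress=True,precision=4)
for n in ('scene','top'):
    z=np.load(f'pics/{n}.npz'); p,d=z['p'],z['d']; W=world(n,d)
    R_,G,B=[p[...,i].astype(int) for i in range(3)]
    m=(G>R_+18)&(G>B+5)&(d>0)&(abs(W[...,0]-.4)<.02)&(W[...,2]>.03)&(W[...,2]<.07)&(abs(W[...,1]-.14)<.12)
    m=cv2.erode(m.astype(np.uint8),np.ones((3,3)))>0; P=W[m]
    for _ in range(4):
        a=np.polyfit(P[:,1],P[:,0],1); e=abs(P[:,0]-np.polyval(a,P[:,1])); P=P[e<max(.0015,2*np.median(e))]
    print(n,'side slope',a,np.ptp(P[:,1]),len(P),P[:,1].min(),P[:,1].max())
    if n=='top':
        m=np.zeros(d.shape,np.uint8)
        c=np.array([[(408,208),(452,242),(548,388),(562,440)],[(410,195),(510,62),(528,115),(455,232)],[(532,112),(620,262),(645,290),(520,70)]])/3.2+[225,120]
        for q in c: cv2.fillPoly(m,[q.round().astype(np.int32)],1)
        m=(m>0)&(p.min(2)>190)&(d>0); P=W[m]
        for _ in range(5):
            c0=P.mean(0); v=np.linalg.svd(P-c0,full_matrices=False)[2][2]; v*=np.sign(v[2]); e=abs((P-c0)@v); P=P[e<max(.0015,2.5*np.median(e))]
        print('hood n',v,c0,len(P),'theta',np.degrees(np.arccos(v[2])),'yaw',np.degrees(np.arctan2(v[0],-v[1])))
        print(P.min(0),P.max(0))
        cr=np.array([(405,205),(515,48),(655,292),(565,455)])/3.2+[225,120]
        ci=r.camera_info(n);E=np.array(ci['extrinsics'])
        rays=np.c_[(cr-[ci['cx'],ci['cy']])/[ci['fx'],ci['fy']],np.ones(4)]@E[:3,:3].T
        X=E[:3,3]+rays*(((c0-E[:3,3])@v)/(rays@v))[:,None]; print('corners FL,FR,RR,RL',X, np.linalg.norm(np.diff(X,axis=0),axis=1))
    m=(p.max(2)<60)&(d>0)&(W[...,2]>.085)&(W[...,2]<.135)&(abs(W[...,0]-.42)<.05)&(abs(W[...,1]-.315)<.03)
    P=W[m]; print('plate',len(P),np.percentile(P,[3,50,97],axis=0))
    m=(p.max(2)<60)&(d>0)&(W[...,2]>.085)&(W[...,2]<.115)&(abs(W[...,0]-.508)<.02)&(abs(W[...,1]-.275)<.02)
    P=W[m]; print('knob',len(P),P.mean(0))
    m=(p.max(2)<75)&(d>0)&(abs(W[...,2]-.069)<.006)&(abs(W[...,0]-.43)<.1)&(abs(W[...,1]-.36)<.1)
    P=W[m]; print('jar lid',len(P),P.mean(0) if len(P) else 0)
```

```text
scene side slope [0.0334 0.3888] 0.18099318750771612 567 0.0551503219223935 0.23614350943010962
plate 69 [[0.4047 0.3134 0.0998]
 [0.4097 0.3158 0.1248]
 [0.435  0.3179 0.1311]]
knob 12 [0.5031 0.2776 0.1053]
jar lid 118 [0.468  0.3729 0.0683]
top side slope [0.0319 0.3903] 0.17840366186432552 462 0.05036154159381217 0.2287652034581377
hood n [-0.0252 -0.7907  0.6117] [0.4502 0.0922 0.219 ] 1332 theta 52.28882328640018 yaw -1.8274582283093546
[0.3973 0.0169 0.1234] [0.5147 0.1206 0.2546]
corners FL,FR,RR,RL [[0.3991 0.12   0.2528]
 [0.5174 0.1167 0.2534]
 [0.515  0.013  0.1193]
 [0.3948 0.0172 0.1197]] [0.1184 0.1695 0.1203]
plate 202 [[0.407  0.3084 0.1001]
 [0.4242 0.3103 0.119 ]
 [0.4442 0.3151 0.1299]]
knob 31 [0.5084 0.2751 0.105 ]
jar lid 166 [0.4756 0.3706 0.0687]
```

```bash
python3 -m pendant '[{"dp":[-0.3,-0.2,0],"dr":[0,0,0.1],"gripper":1},{"dp":[-0.6,-0.4,0],"dr":[0,0,0.2],"gripper":1},{"dp":[-1,-0.64,0],"dr":[0,0,0.3],"gripper":1},{"dp":[-1,-0.64,0],"dr":[0,0,0.4],"gripper":1},{"dp":[-1,-0.64,0],"dr":[0,0,0.5],"gripper":1},{"dp":[-1,-0.64,0],"dr":[0,0,0.6],"gripper":1},{"dp":[-1,-0.64,0],"dr":[0,0,0.7],"gripper":1},{"dp":[-1,-0.64,0],"dr":[0,0,0.8],"gripper":1},{"dp":[-1,-0.64,0],"dr":[0,0,0.864],"gripper":1},{"dp":[-1,-0.64,0],"dr":[0,0,0.864],"gripper":1}]' 30
python3 -m pendant '[{"dp":[-0.3,0.27,0],"dr":[0,0,0],"gripper":1},{"dp":[-0.6,0.54,0],"dr":[0,0,0],"gripper":1},{"dp":[-0.89,0.8,0],"dr":[0,0,0],"gripper":1},{"dp":[-0.89,0.8,0],"dr":[0,0,0],"gripper":1}]'
cat > q.py <<'E'
from h import *
import sys
O=np.array([.457,.138,0]);t=.0325
M=np.array([[-t,-1,0],[1,-t,0],[0,0,1.]])  # rows: saw x,y,z in world
M[:2]/=np.hypot(1,t)
o=r.get_obs(); T=R.from_quat(np.r_[o['ee_rot'][1:],o['ee_rot'][0]]).as_matrix()
print('t',round(float(o['time']),2),'saw mm',(M@(o['eef_pos']-O)*1e3).round(1),'world',o['eef_pos'].round(4),'F saw',(M@o['wrist_force']).round(1),'w',round(float(o['grip_width']),4))
print('tool axes in saw',(M@T).T.round(3).tolist(),'j',o['joints'].round(2))
E
python3 q.py
```

```text
time: 1.1
eef_pos: [0.2726, 0.5279, 0.1749]
ee_rot: [0.0, 0.719, 0.695, -0.0]
wrist_force: [-0.7, 0.0, 0.0]
grip_width: 0.0178
gripper_force: 0.0
time: 1.5
eef_pos: [0.352, 0.434, 0.1751]
ee_rot: [0.0, 0.72, 0.694, -0.0]
wrist_force: [-0.4, -0.0, 0.3]
grip_width: 0.0008
gripper_force: 0.0
t 1.5 saw mm [-292.4 -114.6  175.1] world [0.352  0.434  0.1751] F saw [ 0.  -0.4  0.3] w 0.0008
tool axes in saw [[-1.0, 0.003, -0.001], [0.003, 1.0, 0.0], [0.001, 0.0, -1.0]] j [ 0.69  0.03  1.79 -0.    1.32  0.72]
```

```bash
python3 -m pendant '[{"dp":[-0.3,0.3,0],"dr":[0,0,0],"gripper":1},{"dp":[-0.6,0.6,0],"dr":[0,0,0],"gripper":1},{"dp":[-0.8,0.8,0.2],"dr":[0,0,0],"gripper":1},{"dp":[-0.8,0.8,0.5],"dr":[0,0,0],"gripper":1},{"dp":[-0.8,0.8,0.75],"dr":[0,0,0],"gripper":1},{"dp":[-0.8,0.8,0.75],"dr":[0,0,0],"gripper":1}]'
python3 - <<'E'
from h import *
p,d=save('top','t2'); cv2.imwrite('pics/t2_c.png',cv2.resize(p[90:290,200:450,::-1],None,fx=3,fy=3))
E
python3 q.py
```

```text
time: 2.1
eef_pos: [0.4241, 0.3528, 0.0963]
ee_rot: [-0.001, 0.718, 0.696, -0.004]
wrist_force: [-0.1, -0.6, -0.6]
grip_width: 0.0004
gripper_force: 0.0
t 2.15 saw mm [-214.7  -38.4   98.8] world [0.4255 0.3538 0.0988] F saw [-0.3  0.4  0.4] w 0.0006
tool axes in saw [[-1.0, -0.001, -0.002], [-0.001, 1.0, -0.004], [0.002, -0.004, -1.0]] j [0.49 0.11 1.86 0.   1.18 0.52]
```

View pics/t2_c.png

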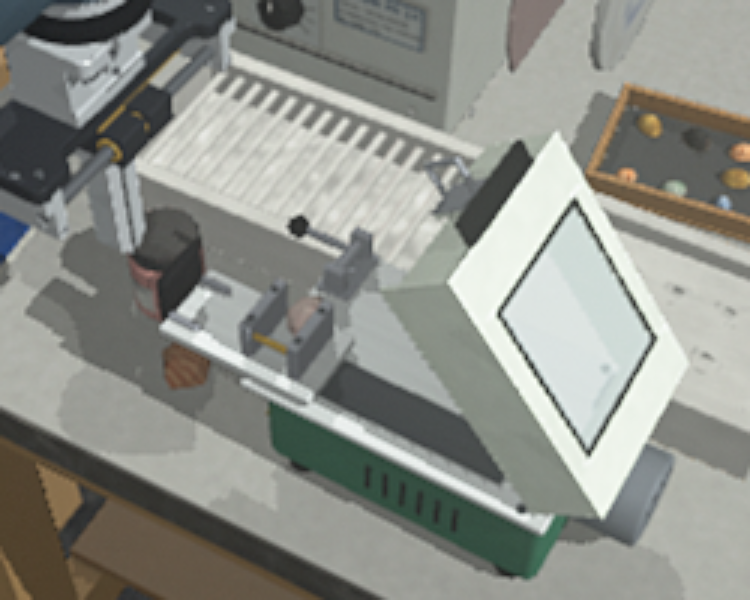

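The picture shows the shut fingers at crop (122,240), clear in front of the black plate at (180,280) and above the jar. Now I'll push.

```bash
python3 -m pendant '[{"dp":[-0.1,0.02,0],"dr":[0,0,0],"gripper":1},{"dp":[-0.2,0.03,0],"dr":[0,0,0],"gripper":1},{"dp":[-0.28,0.03,0],"dr":[0,0,0],"gripper":1},{"dp":[-0.34,0.03,0],"dr":[0,0,0],"gripper":1},{"dp":[-0.4,0.03,0],"dr":[0,0,0],"gripper":1},{"dp":[-0.46,0.03,0],"dr":[0,0,0],"gripper":1},{"dp":[-0.52,0.03,0],"dr":[0,0,0],"gripper":1},{"dp":[-0.58,0.03,0],"dr":[0,0,0],"gripper":1},{"dp":[-0.64,0.03,0],"dr":[0,0,0],"gripper":1},{"dp":[-0.68,0.03,0],"dr":[0,0,0],"gripper":1},{"dp":[-0.7,0.03,0],"dr":[0,0,0],"gripper":1},{"dp":[-0.7,0.03,0],"dr":[0,0,0],"gripper":1}]'; python3 q.py
```

```text
time: 3.35
eef_pos: [0.4279, 0.2837, 0.1004]
ee_rot: [-0.0, 0.719, 0.695, -0.0]
wrist_force: [-0.3, 0.5, 0.2]
grip_width: 0.0003
gripper_force: 0.0
t 3.35 saw mm [-144.7  -33.8  100.4] world [0.4279 0.2837 0.1004] F saw [-0.5 -0.3  0.2] w 0.0003
tool axes in saw [[-1.0, 0.001, 0.0], [0.001, 1.0, -0.0], [-0.0, -0.0, -1.0]] j [0.36 0.01 1.96 0.   1.17 0.4 ]
```

```bash
python3 -m pendant '[{"dp":[-0.02,0,0],"dr":[0,0,0],"gripper":1},{"dp":[-0.04,0,0],"dr":[0,0,0],"gripper":1},{"dp":[-0.06,0,0],"dr":[0,0,0],"gripper":1},{"dp":[-0.07,0,0],"dr":[0,0,0],"gripper":1}]'; python3 q.py;python3 -m pendant '[{"dp":[-0.02,0,0],"dr":[0,0,0],"gripper":1},{"dp":[-0.03,0,0],"dr":[0,0,0],"gripper":1}]'; python3 q.py
```

```text
time: 3.75
eef_pos: [0.4276, 0.2768, 0.1004]
ee_rot: [0.0, 0.719, 0.695, 0.0]
wrist_force: [-0.8, -1.0, 0.0]
grip_width: 0.0005
gripper_force: 0.0
t 3.75 saw mm [-137.8  -33.9  100.4] world [0.4276 0.2768 0.1004] F saw [ 1.1 -0.8  0. ] w 0.0005
tool axes in saw [[-1.0, 0.001, 0.0], [0.001, 1.0, 0.0], [-0.0, 0.0, -1.0]] j [ 0.35 -0.    1.97  0.    1.17  0.38]
time: 3.95
eef_pos: [0.4275, 0.2738, 0.1004]
ee_rot: [0.0, 0.719, 0.695, 0.0]
wrist_force: [0.3, 0.3, 0.4]
grip_width: 0.0007
gripper_force: 0.0
t 3.95 saw mm [-134.8  -33.9  100.4] world [0.4275 0.2738 0.1004] F saw [-0.3  0.3  0.4] w 0.0007
tool axes in saw [[-1.0, 0.001, -0.0], [0.001, 1.0, 0.0], [0.0, 0.0, -1.0]] j [ 0.35 -0.01  1.98 -0.    1.17  0.38]
```

```bash
python3 -m pendant '[{"dp":[-0.02,0,0],"dr":[0,0,0],"gripper":1},{"dp":[-0.04,0,0],"dr":[0,0,0],"gripper":1}]'; python3 q.py|head -1;python3 - <<'E'
from h import *
p,d=save('top','t3'); cv2.imwrite('pics/t3_c.png',cv2.resize(p[110:280,230:450,::-1],None,fx=3.4,fy=3.4))
E
```

```text
time: 4.15
eef_pos: [0.4274, 0.2698, 0.1004]
ee_rot: [0.0, 0.719, 0.695, -0.0]
wrist_force: [0.7, -0.8, -0.1]
grip_width: 0.0005
gripper_force: 0.0
t 4.15 saw mm [-130.8  -33.9  100.4] world [0.4274 0.2698 0.1004] F saw [ 0.8  0.7 -0.1] w 0.0005
```

View pics/t3_c.png

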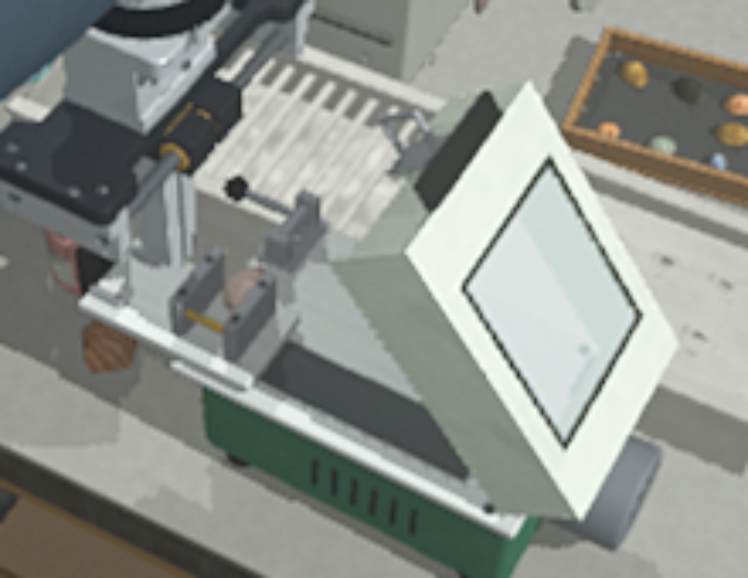

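The picture shows the carriage jaws unmoved (200,290) and the fingers at (160,230) apparently past the plate. I'll check the numbers before going on.

Run:
```python
from h import *
O=np.array([.457,.138,0]);t=.0325
M=np.array([[-t,-1,0],[1,-t,0],[0,0,1.]]);M[:2]/=np.hypot(1,t)
c=r.camera_info('top');E=np.linalg.inv(np.array(c['extrinsics']))
def pj(S):
    q=E[:3,:3]@(np.array(S)/1e3@M+O)+E[:3,3]; return np.round([c['fx']*q[0]/q[2]+c['cx'],c['fy']*q[1]/q[2]+c['cy']],1)
print('tcp t3',pj([-130.8,-33.9,100.4]),'tcp t2',pj([-214.7,-38.4,98.8]))
for s in (0,47):print('plate corners s',s,[pj([-126-s,y,z]).tolist() for y,z in((-55,88),(-15,88),(-15,128),(-55,128))],'knob',pj([-138,51,99.5]))
for f in ('top','t2','t3'):
    z=np.load(f'pics/{f}.npz');p,d=z['p'],z['d'];S=(world('top',d)-O)@M.T*1e3
    m=(p.max(2)<60)&(d>0)&(S[...,2]>85)&(S[...,2]<135)&(abs(S[...,1]+35)<35)&(S[...,0]<-110)&(S[...,0]>-190)
    print(f,m.sum(),np.percentile(S[m],[3,50,97],axis=0).round(0).tolist(),np.argwhere(m).mean(0)[::-1] if m.any() else '')
S3=S
for v in range(160,206,4): print(v,[S3[v,u].round(0).astype(int).tolist() for u in range(250,292,6)])
```

```text
tcp t3 [279.6 196.1] tcp t2 [241.4 180.4]
plate corners s 0 [[275.8, 209.1], [287.6, 194.5], [286.8, 180.8], [274.5, 195.6]] knob [300.5 165.7]
plate corners s 47 [[254.9, 198.7], [267.0, 184.6], [265.4, 170.8], [252.8, 185.1]] knob [300.5 165.7]
top 202 [[-176.0, -56.0, 100.0], [-171.0, -38.0, 119.0], [-170.0, -18.0, 130.0]] [259.31188119 182.71782178]
t2 202 [[-177.0, -55.0, 101.0], [-171.0, -37.0, 119.0], [-170.0, -18.0, 129.0]] [259.2970297  182.83663366]
t3 79 [[-174.0, -56.0, 99.0], [-171.0, -50.0, 111.0], [-170.0, -36.0, 129.0]] [256.58227848 188.70886076]
160 [[-123, -108, 271], [-115, -104, 272], [-109, -98, 270], [-101, -94, 271], [-108, -71, 246], [-102, -63, 241], [-97, -54, 236]]
164 [[-118, -116, 273], [-111, -110, 272], [-104, -105, 271], [-97, -100, 271], [-103, -78, 246], [-122, -37, 197], [-122, -20, 180]]
168 [[-114, -121, 272], [-107, -116, 270], [-100, -112, 271], [-96, -102, 264], [-127, -47, 193], [-121, -39, 189], [-121, -21, 172]]
172 [[-116, -121, 262], [-104, -121, 269], [-96, -117, 270], [-102, -95, 245], [-130, -45, 180], [-120, -41, 181], [-121, -22, 162
[... 311 characters left out ...]
13, 235], [-165, -21, 101], [-132, -45, 146], [-121, -43, 151], [-185, 64, 1]]
188 [[-226, -6, 35], [-171, -50, 116], [-171, -33, 98], [-162, -27, 97], [-152, -21, 97], [-121, -44, 141], [-134, -8, 96]]
192 [[-228, -5, 19], [-171, -52, 106], [-165, -41, 98], [-157, -34, 96], [-148, -28, 96], [-137, -23, 97], [-113, -37, 127]]
196 [[-230, -5, 5], [-169, -56, 100], [-162, -47, 94], [-151, -43, 97], [-141, -37, 98], [-132, -31, 97], [-110, -43, 124]]
200 [[-226, -12, 2], [-165, -62, 97], [-154, -57, 99], [-146, -50, 97], [-137, -44, 96], [-114, -56, 125], [-110, -43, 112]]
204 [[-219, -21, 2], [-209, -14, 1], [-150, -64, 97], [-141, -57, 96], [-132, -52, 96], [-115, -56, 111], [-104, -53, 116]]
```

```bash
python3 -m pendant '[{"dp":[0,0,-0.1],"dr":[0,0,0],"gripper":1},{"dp":[0.2,0,-0.2],"dr":[0,0,0],"gripper":1},{"dp":[0.5,0,-0.2],"dr":[0,0,0],"gripper":1},{"dp":[0.8,0,-0.2],"dr":[0,0,0],"gripper":1},{"dp":[0.8,0,-0.2],"dr":[0,0,0],"gripper":1}]' >/dev/null; python3 q.py
python3 - <<'E'
from h import *
O=np.array([.457,.138,0]);t=.0325
M=np.array([[-t,-1,0],[1,-t,0],[0,0,1.]]);M[:2]/=np.hypot(1,t)
o=r.get_obs();tc=M@(o['eef_pos']-O)*1e3
for n in('top','scene'):
    p,d=save(n,n+'4');S=(world(n,d)-O)@M.T*1e3
    m=(d>0)&(abs(S[...,0]-tc[0])<25)&(abs(S[...,1]-tc[1])<25)&(S[...,2]>75)&(S[...,2]<220)
    q=S[m];print(n,m.sum(),'z pct',np.percentile(q[:,2],[0,1,3,10,50]).round(0),'low mean',q[q[:,2]<np.percentile(q[:,2],8)].mean(0).round(0),'ext',np.percentile(q,[3,97],axis=0).round(0).tolist())
    b=np.argwhere(m);print(b.min(0),b.max(0))
p,d=r.snapshot('wrist');c=r.camera_info('wrist');print(c)
cv2.imwrite('pics/w4.png',np.hstack([cv2.resize(p[:,:,::-1],(480,300)),cv2.resize(cv2.imread('pics/scene4.png')[60:260,160:360],(300,300),interpolation=2)]))
E
```

```text
t 4.7 saw mm [-213.4  -33.6  121.5] world [0.4304 0.3524 0.1215] F saw [0.1 0.2 0.9] w 0.0005
tool axes in saw [[-1.0, -0.002, 0.001], [-0.002, 1.0, 0.001], [-0.001, 0.001, -1.0]] j [0.48 0.08 1.85 0.   1.21 0.51]
top 427 z pct [152. 155. 160. 164. 190.] low mean [-205.  -35.  160.] ext [[-220.0, -47.0, 160.0], [-202.0, -22.0, 217.0]]
[132 229] [162 248]
scene 206 z pct [153. 156. 158. 164. 179.] low mean [-213.  -42.  159.] ext [[-221.0, -49.0, 158.0], [-202.0, -31.0, 198.0]]
[176 248] [194 261]
{'fx': 309.70691628693146, 'fy': 309.70691628693146, 'cx': 322.68188076110954, 'cy': 199.43690027356817, 'hand_eye': array([[ 7.35944542e-04, -9.65021133e-01, -2.62171074e-01,
         7.65420922e-02],
       [ 9.99999716e-01,  6.67718457e-04,  3.49321187e-04,
        -7.76778671e-04],
       [-1.62045863e-04, -2.62171257e-01,  9.65021350e-01,
        -2.09004702e-01],
       [ 0.00000000e+00,  0.00000000e+00,  0.00000000e+00,
         1.00000000e+00]])}
```

View pics/w4.png

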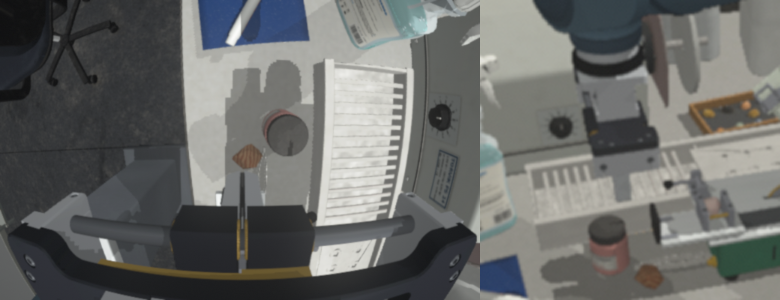

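Both cameras put the fingertips at about z = 154 mm, while the reported TCP is at 121.5. The real tips are therefore about 32 mm above the reported TCP, and they passed over the plate without touching it. I'll apply this offset, descend 53 mm and push again.

```bash
python3 -m pendant '[{"dp":[0,0,0.25],"dr":[0,0,0],"gripper":1},{"dp":[0,0,0.5],"dr":[0,0,0],"gripper":1},{"dp":[0,0,0.53],"dr":[0,0,0],"gripper":1},{"dp":[-0.15,0,0.53],"dr":[0,0,0],"gripper":1},{"dp":[-0.25,0,0.53],"dr":[0,0,0],"gripper":1},{"dp":[-0.3,0,0.53],"dr":[0,0,0],"gripper":1},{"dp":[-0.33,0,0.53],"dr":[0,0,0],"gripper":1},{"dp":[-0.36,0,0.53],"dr":[0,0,0],"gripper":1},{"dp":[-0.39,0,0.53],"dr":[0,0,0],"gripper":1},{"dp":[-0.42,0,0.53],"dr":[0,0,0],"gripper":1}]'; python3 q.py|head -1
python3 - <<'E'
from h import *
O=np.array([.457,.138,0]);t=.0325
M=np.array([[-t,-1,0],[1,-t,0],[0,0,1.]]);M[:2]/=np.hypot(1,t)
p,d=save('top','t5');S=(world('top',d)-O)@M.T*1e3
m=(p.max(2)<60)&(d>0)&(S[...,2]>85)&(S[...,2]<135)&(abs(S[...,1]+35)<35)&(S[...,0]<-110)&(S[...,0]>-190)
print(m.sum(),np.percentile(S[m],[3,50,97],axis=0).round(0).tolist())
E
```

```text
time: 5.85
eef_pos: [0.4293, 0.3081, 0.0681]
ee_rot: [0.0, 0.719, 0.695, 0.001]
wrist_force: [0.4, 3.3, 1.7]
grip_width: 0.0001
gripper_force: 1.2
t 5.85 saw mm [-169.1  -33.2   68.1] world [0.4293 0.3081 0.0681] F saw [-3.3  0.3  1.7] w 0.0001
196 [[-155.0, -55.0, 100.0], [-152.0, -39.0, 118.0], [-150.0, -19.0, 129.0]]
```

```bash
python3 -m pendant '[{"dp":[-0.04,0,0],"dr":[0,0,0],"gripper":1},{"dp":[-0.08,0,0],"dr":[0,0,0],"gripper":1},{"dp":[-0.12,0,0],"dr":[0,0,0],"gripper":1},{"dp":[-0.15,0,0],"dr":[0,0,0],"gripper":1},{"dp":[-0.18,0,0],"dr":[0,0,0],"gripper":1},{"dp":[-0.2,0,0],"dr":[0,0,0],"gripper":1},{"dp":[-0.22,0,0],"dr":[0,0,0],"gripper":1}]'|grep wrist_f; python3 -m pendant '[{"dp":[-0.01,0,0],"dr":[0,0,0],"gripper":1},{"dp":[-0.02,0,0],"dr":[0,0,0],"gripper":1}]'|grep -E "eef|wrist_f";python3 -m pendant '[{"dp":[-0.01,0,0],"dr":[0,0,0],"gripper":1},{"dp":[-0.02,0,0],"dr":[0,0,0],"gripper":1}]'|grep -E "eef|wrist_f"; python3 q.py|head -1
```

```text
wrist_force: [1.1, 1.6, 0.6]
eef_pos: [0.4278, 0.2838, 0.0673]
wrist_force: [1.4, 1.3, 1.2]
eef_pos: [0.4277, 0.2819, 0.0673]
wrist_force: [1.2, 2.1, -0.1]
t 7.0 saw mm [-142.8  -33.9   67.3] world [0.4277 0.2819 0.0673] F saw [-2.2  1.1 -0.1] w 0.0006
```

```bash
for i in 1 2; do echo; done; python3 -m pendant '[{"dp":[-0.01,0,0],"dr":[0,0,0],"gripper":1},{"dp":[-0.02,0,0],"dr":[0,0,0],"gripper":1}]'|grep -E "eef|wrist_f";python3 -m pendant '[{"dp":[-0.01,0,0],"dr":[0,0,0],"gripper":1},{"dp":[-0.02,0,0],"dr":[0,0,0],"gripper":1}]'|grep -E "eef|wrist_f"
python3 - <<'E'
from h import *
O=np.array([.457,.138,0]);t=.0325
M=np.array([[-t,-1,0],[1,-t,0],[0,0,1.]]);M[:2]/=np.hypot(1,t)
p,d=save('top','t6');S=(world('top',d)-O)@M.T*1e3
m=(p.max(2)<60)&(d>0)&(S[...,2]>85)&(S[...,2]<135)&(abs(S[...,1]+35)<35)&(S[...,0]<-110)&(S[...,0]>-190)
print(m.sum(),np.percentile(S[m],[3,50,97],axis=0).round(0).tolist())
E
```

```text
eef_pos: [0.4277, 0.2799, 0.0673]
wrist_force: [2.1, 2.5, 0.1]
eef_pos: [0.4276, 0.2779, 0.0673]
wrist_force: [2.1, 4.8, 0.7]
193 [[-126.0, -56.0, 100.0], [-121.0, -39.0, 120.0], [-120.0, -19.0, 130.0]]
```

```bash
python3 -m pendant '[{"dp":[-0.01,0,0],"dr":[0,0,0],"gripper":1},{"dp":[-0.015,0,0],"dr":[0,0,0],"gripper":1}]'|grep -E "eef|wrist_f";python3 -m pendant '[{"dp":[-0.01,0,0],"dr":[0,0,0],"gripper":1},{"dp":[-0.015,0,0],"dr":[0,0,0],"gripper":1}]'|grep -E "eef|wrist_f"
```

```text
eef_pos: [0.4276, 0.278, 0.0674]
wrist_force: [2.0, 11.4, -3.5]
eef_pos: [0.4277, 0.2781, 0.0675]
wrist_force: [0.8, 17.9, -4.8]
```

The force rose to 18 N with no further motion, so the carriage is on its stop. Next I'll back off, rise, and go over behind the hood.

```bash
python3 -m pendant '[{"dp":[0.1,0,0],"dr":[0,0,0],"gripper":1},{"dp":[0.3,0,-0.1],"dr":[0,0,0],"gripper":1},{"dp":[0.3,0,-0.4],"dr":[0,0,0],"gripper":1},{"dp":[0.3,0,-0.7],"dr":[0,0,0],"gripper":1},{"dp":[0.3,0,-1],"dr":[0,0,0],"gripper":1}]'|grep eef
python3 -m pendant '[{"dp":[0,0.1,-0.3],"dr":[0,0,0],"gripper":1},{"dp":[0,0.2,-0.6],"dr":[0,0,0],"gripper":1},{"dp":[0,0.3,-1],"dr":[0,0,0],"gripper":1},{"dp":[0,0.34,-1],"dr":[0,0,0],"gripper":1}]'|grep eef
python3 -m pendant '[{"dp":[-0.2,0,-0.2],"dr":[0,0,0],"gripper":1},{"dp":[-0.5,0,-0.3],"dr":[0,0,0],"gripper":1},{"dp":[-0.75,0,-0.3],"dr":[0,0,0],"gripper":1},{"dp":[-1,0,-0.3],"dr":[0,0,0],"gripper":1}]'|grep eef
python3 -m pendant '[{"dp":[-0.3,0,0],"dr":[0,0,0],"gripper":1},{"dp":[-0.6,0,0],"dr":[0,0,0],"gripper":1},{"dp":[-0.9,0,0],"dr":[0,0,0],"gripper":1},{"dp":[-0.9,0,0],"dr":[0,0,0],"gripper":1}]'|grep eef; python3 q.py
```

```text
eef_pos: [0.4276, 0.3043, 0.1677]
eef_pos: [0.4655, 0.3043, 0.2735]
eef_pos: [0.4584, 0.2025, 0.2965]
eef_pos: [0.4555, 0.1114, 0.2962]
t 9.55 saw mm [ 26.6  -0.6 296.2] world [0.4555 0.1114 0.2962] F saw [-0.5  0.1  0.7] w 0.0008
tool axes in saw [[-1.0, 0.005, -0.002], [0.005, 1.0, -0.003], [0.002, -0.003, -1.0]] j [-0.   -0.27  1.85 -0.    1.56  0.04]
```

```bash
python3 -m pendant '[{"dp":[-0.3,0,0],"dr":[0,0,0],"gripper":1},{"dp":[-0.3,0,0.2],"dr":[0,0,0],"gripper":1},{"dp":[-0.3,0,0.2],"dr":[0,0,0],"gripper":1}]'|grep eef; python3 q.py|head -1
python3 - <<'E'
from h import *
O=np.array([.457,.138,0]);t=.0325
M=np.array([[-t,-1,0],[1,-t,0],[0,0,1.]]);M[:2]/=np.hypot(1,t)
o=r.get_obs();tc=M@(o['eef_pos']-O)*1e3
for n in('top','scene'):
    p,d=save(n,n+'7');S=(world(n,d)-O)@M.T*1e3
    m=(d>0)&(abs(S[...,0]-tc[0])<25)&(abs(S[...,1]-tc[1])<25)&(S[...,2]>270)&(S[...,2]<380)
    q=S[m];print(n,m.sum(),np.percentile(q,[1,3,97],axis=0).round(0).tolist() if m.any() else '')
p=cv2.imread('pics/top7.png');q=cv2.imread('pics/scene7.png')
cv2.imwrite('pics/b7.png',np.hstack([cv2.resize(p[60:300,220:460],(400,400)),cv2.resize(q[40:280,220:460],(400,400))]))
E
```

```text
eef_pos: [0.4535, 0.0842, 0.2743]
t 9.85 saw mm [ 53.9  -1.8 274.3] world [0.4535 0.0842 0.2743] F saw [ 0.6  0.6 -0.6] w 0.0006
top 208 [[46.0, -15.0, 309.0], [46.0, -15.0, 312.0], [64.0, 3.0, 337.0]]
scene 583 [[44.0, -16.0, 309.0], [44.0, -16.0, 312.0], [63.0, 8.0, 377.0]]
```

View pics/b7.png

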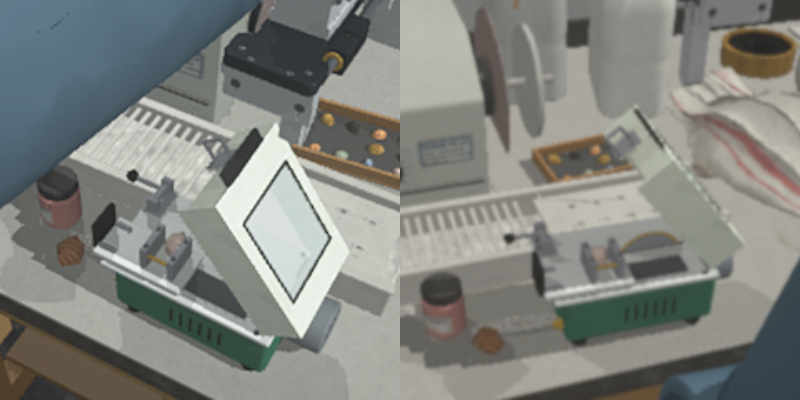

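The carriage is now fully in: the plate is at the deck front, (103,225) in the left half. The tip offset of about 33 mm is confirmed, and the fingers are behind the hood. I'll now lower the hood along its arc.

```bash
python3 -m pendant '[{"dp":[0,0,0.3],"dr":[0,0,0],"gripper":1},{"dp":[0,0,0.5],"dr":[0,0,0],"gripper":1},{"dp":[0.1,0,0.55],"dr":[0,0,0],"gripper":1},{"dp":[0.18,0,0.58],"dr":[0,0,0],"gripper":1},{"dp":[0.24,0,0.6],"dr":[0,0,0],"gripper":1},{"dp":[0.28,0,0.62],"dr":[0,0,0],"gripper":1},{"dp":[0.32,0,0.64],"dr":[0,0,0],"gripper":1},{"dp":[0.36,0,0.66],"dr":[0,0,0],"gripper":1},{"dp":[0.4,0,0.68],"dr":[0,0,0],"gripper":1}]'|grep -E 'eef|wrist_f'; python3 q.py|head -1
cat > hood.py <<'E'
from h import *
import sys
p,d=save('top',sys.argv[1]);W=world('top',d)
O=np.array([.457,.138,0]);t=.0325
M=np.array([[-t,-1,0],[1,-t,0],[0,0,1.]]);M[:2]/=np.hypot(1,t)
S=(W-O)@M.T*1e3
m=(p.min(2)>185)&(d>0)&(S[...,2]>118)&(abs(S[...,1])<60)&(S[...,0]>-100)&(S[...,0]<150)
P=S[m]; rng=np.random.default_rng(0); best=(0,)
for _ in range(400):
    a=P[rng.choice(len(P),3,False)]; n=np.cross(a[1]-a[0],a[2]-a[0]); l=np.linalg.norm(n)
    if l<500: continue
    n/=l; k=(abs((P-a[0])@n)<2).sum()
    if abs(n[1])<.15 and k>best[0]: best=(k,n*np.sign(n[2]),a[0])
n=best[1]; print('inliers',best[0],'theta',np.degrees(np.arctan2(n[0],n[2])).round(1),'dist hinge',((best[2]-[88,0,89])@n).round(1))
E
python3 hood.py t8
```

```text
eef_pos: [0.4573, 0.1243, 0.2101]
wrist_force: [0.0, -0.5, 3.3]
t 10.85 saw mm [ 13.7   0.7 210.1] world [0.4573 0.1243 0.2101] F saw [0.5 0.  3.3] w 0.0006
inliers 4186 theta 45.8 dist hinge 46.1
```

```bash
python3 -m pendant '[{"dp":[0.05,0,0.03],"dr":[0,0,0],"gripper":1},{"dp":[0.1,0,0.06],"dr":[0,0,0],"gripper":1},{"dp":[0.15,0,0.1],"dr":[0,0,0],"gripper":1},{"dp":[0.2,0,0.13],"dr":[0,0,0],"gripper":1},{"dp":[0.25,0,0.165],"dr":[0,0,0],"gripper":1},{"dp":[0.3,0,0.21],"dr":[0,0,0],"gripper":1},{"dp":[0.35,0,0.255],"dr":[0,0,0],"gripper":1},{"dp":[0.4,0,0.305],"dr":[0,0,0],"gripper":1},{"dp":[0.44,0,0.34],"dr":[0,0,0],"gripper":1},{"dp":[0.465,0,0.37],"dr":[0,0,0],"gripper":1}]'|grep -E 'eef|wrist_f'; python3 q.py|head -1; python3 hood.py t9
```

```text
eef_pos: [0.458, 0.1707, 0.1718]
wrist_force: [1.4, -0.0, 1.1]
t 11.9 saw mm [-3.270e+01 -1.000e-01  1.718e+02] world [0.458  0.1707 0.1718] F saw [-0.   1.4  1.1] w 0.0007
inliers 4590 theta 25.3 dist hinge 47.1
```

```bash
python3 -m pendant '[{"dp":[0.04,0,0.05],"dr":[0,0,0],"gripper":1},{"dp":[0.08,0,0.1],"dr":[0,0,0],"gripper":1},{"dp":[0.11,0,0.145],"dr":[0,0,0],"gripper":1},{"dp":[0.15,0,0.195],"dr":[0,0,0],"gripper":1},{"dp":[0.18,0,0.24],"dr":[0,0,0],"gripper":1},{"dp":[0.2,0,0.285],"dr":[0,0,0],"gripper":1},{"dp":[0.22,0,0.33],"dr":[0,0,0],"gripper":1},{"dp":[0.25,0,0.375],"dr":[0,0,0],"gripper":1},{"dp":[0.27,0,0.41],"dr":[0,0,0],"gripper":1},{"dp":[0.28,0,0.44],"dr":[0,0,0],"gripper":1},{"dp":[0.29,0,0.47],"dr":[0,0,0],"gripper":1},{"dp":[0.3,0,0.49],"dr":[0,0,0],"gripper":1}]'|grep -E 'eef|wrist_f'; python3 q.py|head -1; python3 hood.py t10
```

```text
eef_pos: [0.4591, 0.2005, 0.1232]
wrist_force: [-0.4, 0.8, 2.4]
t 13.15 saw mm [-6.260e+01  1.000e-01  1.232e+02] world [0.4591 0.2005 0.1232] F saw [-0.8 -0.4  2.4] w 0.0003
inliers 4243 theta 5.8 dist hinge 48.0
```

```bash
python3 -m pendant '[{"dp":[0.01,0,0.02],"dr":[0,0,0],"gripper":1},{"dp":[0.01,0,0.04],"dr":[0,0,0],"gripper":1},{"dp":[0.02,0,0.06],"dr":[0,0,0],"gripper":1},{"dp":[0.02,0,0.08],"dr":[0,0,0],"gripper":1},{"dp":[0.03,0,0.095],"dr":[0,0,0],"gripper":1},{"dp":[0.03,0,0.11],"dr":[0,0,0],"gripper":1},{"dp":[0.03,0,0.12],"dr":[0,0,0],"gripper":1},{"dp":[0.03,0,0.13],"dr":[0,0,0],"gripper":1},{"dp":[0.03,0,0.14],"dr":[0,0,0],"gripper":1},{"dp":[0.03,0,0.15],"dr":[0,0,0],"gripper":1}]'|grep -E 'eef|wrist_f'; python3 -m pendant '[{"dp":[0,0,0.01],"dr":[0,0,0],"gripper":1},{"dp":[0,0,0.02],"dr":[0,0,0],"gripper":1}]'|grep -E 'eef|wrist_f';python3 hood.py t11
```

```text
eef_pos: [0.4593, 0.2034, 0.1084]
wrist_force: [-0.1, 1.1, 1.3]
eef_pos: [0.4593, 0.2034, 0.107]
wrist_force: [-2.9, 0.5, 9.7]
inliers 4036 theta -0.3 dist hinge 48.4
```

```bash
python3 -m pendant '[{"dp":[0,0,0.01],"dr":[0,0,0],"gripper":1},{"dp":[0,0,0.01],"dr":[0,0,0],"gripper":1}]'|grep -E 'eef|wrist_f'
python3 -m pendant '[{"dp":[0,0,-0.2],"dr":[0,0,0],"gripper":1},{"dp":[0.3,0.1,-0.6],"dr":[0,0,0],"gripper":1},{"dp":[0.5,0.35,-0.6],"dr":[0,0,0],"gripper":1},{"dp":[0.75,0.6,-0.6],"dr":[0,0,0],"gripper":1},{"dp":[0.75,0.9,-0.6],"dr":[0,0,0],"gripper":1},{"dp":[0.75,0.9,-0.6],"dr":[0,0,0],"gripper":1}]'|grep -E 'eef|wrist_f'; python3 q.py;python3 hood.py t12
python3 - <<'E'
from h import *
O=np.array([.457,.138,0]);t=.0325
M=np.array([[-t,-1,0],[1,-t,0],[0,0,1.]]);M[:2]/=np.hypot(1,t)
for n in('top','scene'):
    p,d=save(n,n+'13');S=(world(n,d)-O)@M.T*1e3
    m=(p.max(2)<60)&(d>0)&(abs(S[...,0]+138)<15)&(abs(S[...,1]-51)<15)&(abs(S[...,2]-99.5)<12)
    print(n,'knob',m.sum(),S[m].mean(0).round(1) if m.any() else '', np.argwhere(m).mean(0)[::-1] if m.any() else '')
    m=(d>0)&(S[...,0]<-115)&(S[...,0]>-165)&(S[...,1]>62)&(S[...,1]<120)&(S[...,2]<130);print('obst z',np.percentile(S[m][:,2],[50,90,99]) if m.any() else '')
p=cv2.imread('pics/top13.png');q=cv2.imread('pics/scene13.png')
cv2.imwrite('pics/b13.png',np.hstack([cv2.resize(p[90:290,220:420],(400,400)),cv2.resize(q[80:280,220:420],(400,400))]))
E
```

```text
eef_pos: [0.4593, 0.2034, 0.107]
wrist_force: [-4.6, -0.9, 11.3]
eef_pos: [0.5536, 0.275, 0.1644]
wrist_force: [-0.3, 0.2, -1.2]
t 15.25 saw mm [-140.1   92.1  164.4] world [0.5536 0.275  0.1644] F saw [-0.2 -0.3 -1.2] w 0.0004
tool axes in saw [[-1.0, 0.001, -0.001], [0.001, 1.0, -0.0], [0.001, -0.0, -1.0]] j [ 0.28  0.18  1.65 -0.    1.31  0.31]
inliers 4302 theta 0.0 dist hinge 48.0
top knob 23 [-138.4   46.5  105.2] [299.08695652 165.08695652]
obst z [-562.91814865   43.01062691   53.94509528]
scene knob 7 [-141.5   42.4  104.8] [285.         182.71428571]
obst z [ 1.24823977 49.9433017  55.58772372]
```

View pics/b13.png

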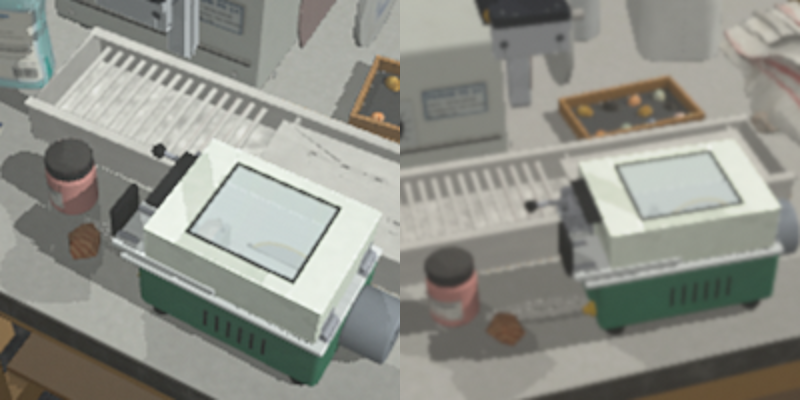

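The hood is shut (θ = 0.0). The knob is at left-half (159,150), matching its predicted position, and the fingers hang beyond it. I'll check the clearance for the gripper body, then descend.

```bash
python3 - <<'E'
from h import *
O=np.array([.457,.138,0]);t=.0325
M=np.array([[-t,-1,0],[1,-t,0],[0,0,1.]]);M[:2]/=np.hypot(1,t)
for n in('top','scene'):
    z=np.load(f'pics/{n}.npz');S=(world(n,z['d'])-O)@M.T*1e3
    m=(z['d']>0)&(abs(S[...,0]+140)<55)&(S[...,1]>-30)&(S[...,1]<215)&(S[...,2]>150)&(S[...,2]<330);print(n,m.sum(),np.percentile(S[m],[0,5,50],axis=0).round(0).tolist() if m.any() else '')
E
python3 -m pendant '[{"dp":[0,-0.05,0.3],"dr":[0,0,0],"gripper":1},{"dp":[0,-0.05,0.55],"dr":[0,0,0],"gripper":1},{"dp":[0,-0.05,0.55],"dr":[0,0,0],"gripper":1}]'|grep -E 'eef|wrist_f'
```

```text
top 0 
scene 0 
eef_pos: [0.5426, 0.2744, 0.1063]
wrist_force: [-0.5, 0.6, -0.2]
```

```bash
python3 -m pendant '[{"dp":[0,0,0.2],"dr":[0,0,0],"gripper":1},{"dp":[0,0,0.4],"dr":[0,0,0],"gripper":1},{"dp":[0,0,0.48],"dr":[0,0,0],"gripper":1},{"dp":[0,0,0.48],"dr":[0,0,0],"gripper":1}]'|grep -E 'eef|wrist_f'; python3 q.py; python3 -m pendant '[{"dp":[0,-0.05,0],"dr":[0,0,0],"gripper":1},{"dp":[0,-0.08,0],"dr":[0,0,0],"gripper":1},{"dp":[0,-0.11,0],"dr":[0,0,0],"gripper":1},{"dp":[0,-0.14,0],"dr":[0,0,0],"gripper":1},{"dp":[0,-0.17,0],"dr":[0,0,0],"gripper":1},{"dp":[0,-0.2,0],"dr":[0,0,0],"gripper":1},{"dp":[0,-0.22,0],"dr":[0,0,0],"gripper":1}]'|grep -E 'eef|wrist_f|gripper_f'; python3 q.py|head -1
cat > knob.py <<'E'
from h import *
O=np.array([.457,.138,0]);t=.0325
M=np.array([[-t,-1,0],[1,-t,0],[0,0,1.]]);M[:2]/=np.hypot(1,t)
import sys
for n in('top','scene'):
    p,d=save(n,n+sys.argv[1]);S=(world(n,d)-O)@M.T*1e3
    m=(p.max(2)<60)&(d>0)&(abs(S[...,0]+138)<15)&(S[...,1]>15)&(S[...,1]<65)&(abs(S[...,2]-99.5)<12)
    print(n,'knob',m.sum(),S[m].mean(0).round(1) if m.any() else '')
E
python3 knob.py 14
```

```text
eef_pos: [0.5459, 0.2753, 0.0622]
wrist_force: [0.1, 0.1, -0.7]
t 16.1 saw mm [-140.1   84.4   62.2] world [0.5459 0.2753 0.0622] F saw [-0.1  0.1 -0.7] w 0.0009
tool axes in saw [[-1.0, 0.0, -0.0], [0.0, 1.0, -0.001], [0.0, -0.001, -1.0]] j [ 0.28  0.28  1.73 -0.    1.13  0.31]
eef_pos: [0.5249, 0.2763, 0.0626]
wrist_force: [1.9, -1.0, -0.3]
gripper_force: 0.8
t 16.8 saw mm [-140.4   63.4   62.6] world [0.5249 0.2763 0.0626] F saw [ 0.9  2.  -0.3] w 0.0007
top knob 23 [-138.6   42.8  105.1]
scene knob 13 [-141.3   39.7  105.1]
```

```bash
python3 -m pendant '[{"dp":[0,-0.02,0],"dr":[0,0,0],"gripper":1},{"dp":[0,-0.04,0],"dr":[0,0,0],"gripper":1},{"dp":[0,-0.06,0],"dr":[0,0,0],"gripper":1},{"dp":[0,-0.08,0],"dr":[0,0,0],"gripper":1},{"dp":[0,-0.1,0],"dr":[0,0,0],"gripper":1},{"dp":[0,-0.12,0],"dr":[0,0,0],"gripper":1},{"dp":[0,-0.13,0],"dr":[0,0,0],"gripper":1}]'|grep -E 'eef|wrist_f|gripper_f'; python3 -m pendant '[{"dp":[0,-0.01,0],"dr":[0,0,0],"gripper":1},{"dp":[0,-0.02,0],"dr":[0,0,0],"gripper":1}]'|grep -E 'eef|wrist_f'; python3 -m pendant '[{"dp":[0,-0.01,0],"dr":[0,0,0],"gripper":1},{"dp":[0,-0.015,0],"dr":[0,0,0],"gripper":1}]'|grep -E 'eef|wrist_f'; python3 knob.py 15
```

```text
eef_pos: [0.512, 0.2767, 0.0626]
wrist_force: [3.9, 0.3, 0.1]
gripper_force: 1.9
eef_pos: [0.5116, 0.2768, 0.063]
wrist_force: [8.5, 0.1, -0.1]
eef_pos: [0.5114, 0.2768, 0.0635]
wrist_force: [10.0, 0.1, -1.1]
top knob 28 [-138.8   30.2  105.3]
scene knob 13 [-141.    26.1  105.3]
```

```bash
python3 -m pendant '[{"dp":[0,-0.02,0],"dr":[0,0,0],"gripper":1},{"dp":[0,-0.03,0],"dr":[0,0,0],"gripper":1}]' 60|grep -E 'eef|wrist_f'; python3 -m pendant '[{"dp":[0,-0.02,0],"dr":[0,0,0],"gripper":1},{"dp":[0,-0.02,0],"dr":[0,0,0],"gripper":1}]'|grep -E 'eef|wrist_f';  python3 knob.py 16
python3 -m pendant '[{"dp":[0,0.1,0],"dr":[0,0,0],"gripper":1},{"dp":[0,0.3,0],"dr":[0,0,0],"gripper":1},{"dp":[0,0.4,-0.3],"dr":[0,0,0],"gripper":1},{"dp":[0,0.4,-0.7],"dr":[0,0,0],"gripper":1},{"dp":[0,0.4,-1],"dr":[0,0,0],"gripper":1},{"dp":[0,0.4,-1],"dr":[0,0,0],"gripper":1}]'|grep -E 'eef|wrist_f'; python3 knob.py 17; python3 hood.py t17
python3 - <<'E'
import cv2,numpy as np
p=cv2.imread('pics/top17.png');q=cv2.imread('pics/scene17.png')
cv2.imwrite('pics/b17.png',np.hstack([cv2.resize(p[100:250,230:380],(400,400),interpolation=2),cv2.resize(q[110:260,230:380],(400,400),interpolation=2)]))
E
```

```text
eef_pos: [0.5107, 0.2771, 0.0648]
wrist_force: [14.1, -1.8, 0.6]
eef_pos: [0.51, 0.2772, 0.066]
wrist_force: [14.6, -0.5, 2.2]
top knob 27 [-138.9   30.3  105.2]
scene knob 13 [-141.    25.9  105.4]
eef_pos: [0.5452, 0.2765, 0.1668]
wrist_force: [0.7, 0.3, 0.6]
top knob 24 [-138.5   30.3  105.3]
scene knob 11 [-141.    25.4  105.4]
inliers 4314 theta 0.1 dist hinge 48.1
```

View pics/b17.png

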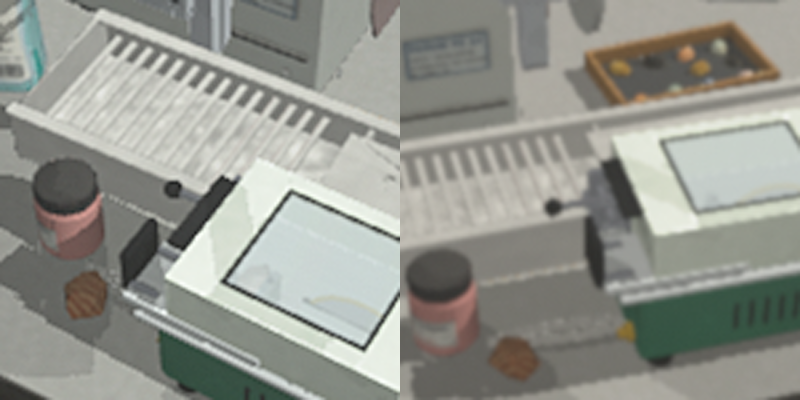

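The bolt is across on its stop (knob at left-half (173,188), held under 14 N), the hood is shut, the carriage is in, and the jar and stone haven't moved. The robot is clear, so I'll hand in.

```bash
python3 -c "
from plant import r
print(r.job_done())"
```

```text
the job is handed in; nothing more can be done
None
```

The carriage is fully in on its stop, the hood is shut and the bolt is pushed across to its stop; the job was handed in at about 19 s, and its only reply was that it was received.

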